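# Wind the developing timer by its inner knob and start it

### The arm

A 6-joint arm with a two-finger parallel gripper is mounted at the origin on the work surface. World frame = base frame: x ahead of the robot, y to its left, z up, the work surface at z = 0. Lengths are in m, angles in rad, forces in N, time in s.
With the tool pointing down it reaches from about 0.35 to 0.975 m from the base axis. Payload 17.4 kg.
Tool frame: the origin (TCP) lies at the very end of the fingers, on their centre line; the grasp point (between the pads) lies 19 mm behind it; z points along the fingers, y is the direction in which the jaws open and shut (so a half turn about z gives the same grasp; the last joint's range is limited). The gripper opens to 85 mm and grips with 20 to 120 N. Pads are 22 mm wide; open, the fingers measure 114 mm over their backs; the gripper's body (76 mm by 85 mm) begins 54 mm behind the grasp point. The pads swing forward as they close: fully open they stand 13 mm farther back than shut.
Start: joints at [-1.331, 0.116, 1.442, -0, 1.584, -0.038], TCP at [0.185, -0.649, 0.231] pointing down, gripper open.
Joint ranges: [-2.83, 2.83], [-0.83, 2.19], [0.07, 2.5], [-1.14, 4.28], [0.01, 3], [-2.97, 2.97]. Speed limits (rad/s): [1.89, 1.89, 2.22, 3.14, 3.14, 3.14].

### API

Orientations are given as a unit quaternion [w, x, y, z].
In Python, from bench import arm gives the robot as it stands.
- The arm moves only by the tool step_arm, never from a script. Its argument "series" is a list of rows, each a list of 3 entries, a list of its own where there are three numbers: the closure, from 0 (fully open) to 1 (shut), then the shift along the tool's x, y, z in mm, then the turn, a rotation vector about the tool's x, y, z in rad. In form: [[jaw, [x, y, z], [rx, ry, rz]], ...]. A call has exactly 8 rows; each row shifts and turns the commanded pose from where the row before left it, along the tool's axes as they then stand; what a row does not reach is not made up. A row lasts 1/8 s, in which the tool goes at most 62.5 mm and 10.7 degrees, less where a joint would pass 70% of its speed; a pose out of reach is approached as far as the arm can. A call is refused whole if a number of a shift passes 62.5 or a number of a turn 0.188, either way. A call with a gripper value outside its range is refused whole. The fingers move at their own pace and stop on an object; the grip force is fixed at half the most. Time passes only in rows, so rows that do not move let the fingers close, or fill a call up. It gives the time, the measured TCP pose, the force and the opening at its end, in the units of the state.
- arm.read_state(): the state, without advancing time (a new reading comes with each control period).
- arm.grab_frame(name): name is "side" or "top" or "wrist"; returns a dict with "img" (400x640x3 uint8, red, green, blue), "depth" (400x640 float32, m along the optical axis (not along the pixel's ray), 0 where there is no reading), "mtx" (3x3 intrinsics, pixels), "k1" (the pictures are not rectified: a ray, as slopes to the right and down, at radius r is drawn at 1 + k1 r^2 times it, then the intrinsics apply), "eye" and "orientation" of the camera in the world. Camera axes: x right, y up, looking along -z (the intrinsics and any distortion apply to the point x, -y, -z); pixel columns grow to the right and rows downward; lengths in m; the calibration is good to about 2 mm. A picture is of the moment at which its call begins.
- arm.sign_off(): hands the job in, once; it reports no verdict.
The state is a dict: "clock": time; "joints": joint angles; "dq": joint speeds; "joint_efforts": joint torques, N m; "eef_pos": TCP position; "orientation": TCP orientation; "contact_force": force on the tool from outside, world axes, zero at the start; "wrist_torque": the same for the moment, N m; "gripper_width": opening from 0.0 (shut) to 1.0 (fully open).
Only numpy, scipy, OpenCV 4.12 (cv2) and the standard library are available. Lean on these libraries where they do the work, as an engineer would, in place of code of your own. Each camera call takes 0.05 s, during which the arm holds its last target.

### The job

Get the film-developing timer going: turn the small inner knob clockwise until it comes fully up against its stop, but gently, because forcing it against the stop drags the black minutes ring round it, and that ring is already set and must stay as it is. Then press the red start button fully down and let go. Leave everything else on the shelf where it stands.

Things in the scene. Friction and masses are not known exactly. Their poses are not given: they have to be found in the camera images.
- timer: Aluminium timer console screwed down flat on the shelf, 130 (its x) x 220 (its y) x 45 mm high, black top plate. Origin: centre of its underside; z up. On top: minutes ring with the inner knob in its middle, centred at (0, +45 mm); red start button at (0, -62 mm).
- ring: Black minutes ring (the outer knob), 74 mm across its ribs, 14 mm high; its top is 59 mm above the shelf; white line on top along its own x. Origin: on the common axis of both knobs, at the ring's underside, 45 mm above the shelf; z up. Held by friction only: 0.40 N m about the axis turns it. It must not be turned (more than about 4 degrees counts as turned).
- ring_mark (a point): Outer end of the white line on the ring: 34 mm from the axis, on the ring's top face.
- knob_top (a point): Centre of the top face of the inner knob, on the common axis, 89 mm above the shelf. The inner knob is a plain round knurled aluminium knob, 26 mm in diameter, standing 30 mm above the ring's top (the lowest 2 mm is a wider green collar), with a red disc on top. It is the same all round, so its angle cannot be seen.
- knob_grip (a point): On the knob axis, halfway up the inner knob, 74 mm above the shelf. Clockwise from above the knob first turns freely (0.06 N m) by 0.55 to 1.25 rad, how much is unknown; then 0.25 rad more, stiffer (0.15 N m), turn the green pointer; then comes a hard stop carried by the ring, where over 0.40 N m from the fingers drags the ring along. It stays where left.
- catch (a joint): Angle (rad) of the green pointer collar relative to the ring; the collar is 31 mm across and 2 mm thick, lies on the ring round the foot of the inner knob, with a pointer 27 mm long from the axis, opposite the white line. 0 at rest, at a red tick; the inner knob takes it along in its last, stiff 0.25 rad, clockwise; 0.25 at a white tick with the knob at its stop. 0.17 or more counts as at the stop.
- start_top (a point): Centre of the top of the red start button, 28 mm in diameter, at its rest height of 67 mm above the shelf.
- start (a joint): Travel of the start button: 0 = out, 0.006 m = fully down, springs back by itself; fully down takes 5 N.
- reel_a: Steel film reel lying flat beside the start-button end of the timer, 86 mm in diameter, 40 mm high; origin at the centre of its underside. Leave alone.
- reel_b: A second, equal steel film reel, lying flat on the shelf. Leave alone.
- tank: Black plastic developing tank with twist cap, 98 mm in diameter, 151 mm high; origin at the centre of its underside. Leave alone.
- canisters: Stack of three clear film canisters, 36 mm in diameter, 156 mm high, one piece; origin at the centre of its underside. Leave alone.
- funnel: Red silicone funnel standing mouth down near the knob end of the timer, 90 mm in diameter, 85 mm high; origin at the centre of its underside. Leave alone.
- beaker: Clear beaker, 80 mm in diameter, 100 mm high; origin at the centre of its underside. Leave alone.
- cassette: Yellow film cassette standing upright, 25 mm in diameter, 51 mm high; origin at the centre of its underside. Leave alone.

How it is judged:
On the way, in this order (a step that is already met when the one before it is completed fails the run):
1. the inner knob is turned up against its stop (green pointer over at its white tick) (value of joint catch above 0.17 rad), for 0.2 s.
2. the start button is pressed fully down with the knob at its stop (value of joint catch above 0.17 rad and value of joint start above 0.0045 m), for 0.1 s.
At the end, for the whole second after the job is handed in: Inner knob at its stop: green pointer at 0.17 rad or more of its 0.25; white line end on the ring within 2.8 mm of where it began; start button out again (under 1.5 mm in); each bystander within 12 mm of its start and tilted under 0.3 rad (value of joint catch above 0.17 rad and not (distance of ring_mark from where it was at the start of the episode above 0.0028 m) and value of joint start below 0.0015 m and not (distance of any of tank, reel_a, reel_b, canisters, funnel, beaker, cassette from where it was at the start of the episode above 0.012 m or angle between any of tank, reel_a, reel_b, canisters, funnel, beaker, cassette's own z axis and vertical above 0.3 rad)); the robot touches nothing.
It fails at once if the minutes ring is turned by more than about 4.5 degrees (2.8 mm at the line's end) (distance of ring_mark from where it was at the start of the episode above 0.0028 m).
It fails at once if the start button is pressed in before the inner knob has reached its stop (value of joint start above 0.003 m and value of joint catch below 0.14 rad).
It fails at once if a bystander is moved more than 12 mm or tipped (distance of any of tank, reel_a, reel_b, canisters, funnel, beaker, cassette from where it was at the start of the episode above 0.012 m or angle between any of tank, reel_a, reel_b, canisters, funnel, beaker, cassette's own z axis and vertical above 0.3 rad).
It also fails if it takes over 67 s, if anything falls off the work surface, if the arm or the gripper's body presses on something with over 40 N, if the wrist force passes 120 N, or if a joint passes its speed limit or range.

## Working session

There is one attempt and no reset: what is moved stays moved. The work goes in short steps, Python scripts to look and compute and a tool call to move; the robot and the scene stay as the last step left them, time stands still between calls to the robot, and variables do not carry over. Pictures are saved under pics/ and viewed, and the job is handed in when it is done.

Besides the shell and the picture viewer there is one more tool, called after ">>>" by a JSON object that holds its "fn" and its "kwargs". step_arm: Moves the arm, as the interface text tells. Its arguments: {"type":"object","properties":{"series":{"type":"array","items":{"type":"array"}}},"required":["series"]}

```bash
ls; mkdir -p pics; python3 - <<'E'
from bench import arm
import cv2
s=arm.read_state()
for k,v in s.items(): print(k,v)
for n in ["side","top","wrist"]:
    f=arm.grab_frame(n)
    cv2.imwrite(f"pics/{n}0.png",f["img"][:,:,::-1])
    print(n,f["mtx"],f["k1"],f["eye"],f["orientation"])
E
```

```text
pics
clock 0.0
joints [-1.33077672e+00  1.16480155e-01  1.44229551e+00 -4.80101667e-05
  1.58400526e+00 -3.77890379e-02]
dq [ 0.00111042  0.000668    0.00163063 -0.00116911 -0.00056299  0.00073647]
joint_efforts [-4.05323926e-04 -7.31986284e+01 -6.32492924e+01  1.92413501e-05
  6.32865209e-03  2.93175515e-05]
eef_pos [ 0.18505462 -0.64892538  0.23054733]
orientation [-5.88676933e-04  9.90368163e-01  1.38457747e-01 -8.38543382e-05]
contact_force [-0.27072029  0.14092713  0.00291727]
wrist_torque [ 0.0169629   0.00470875 -0.02646592]
gripper_width 1.0017582839860146
side [[486.48288344   0.         328.92193059]
 [  0.         486.48288344 202.43272621]
 [  0.           0.           1.        ]] -0.15323761363370206 [0.12243196 0.92906743 0.91782702] [-0.18453182 -0.09429313  0.42032019  0.88339558]
top [[399.65956361   0.         316.11809452]
 [  0.         399.65956361 197.69107855]
 [  0.           0.           1.        ]] -0.009221099852160365 [ 0.38478532 -0.0169477   1.14908794] [-0.70222766 -0.06642113  0.05109287  0.70700358]
wrist [[339.00721768   0.         317.80961878]
 [  0.         339.00721768 200.04444341]
 [  0.           0.           1.        ]] -0.037483576963650636 [ 0.25278946 -0.63098474  0.37307117] [ 0.790727   -0.10915863  0.08282709 -0.59663631]
```

View pics/side0.png

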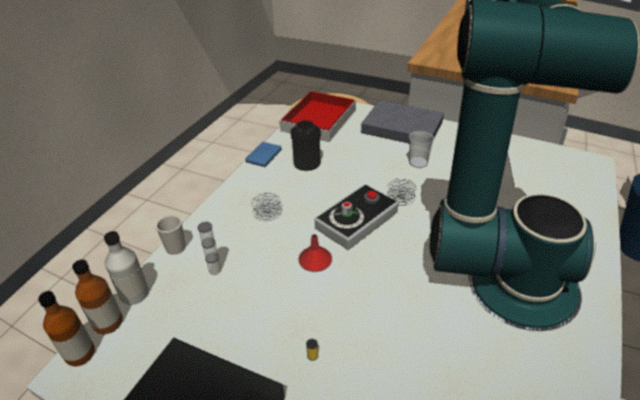

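View pics/top0.png

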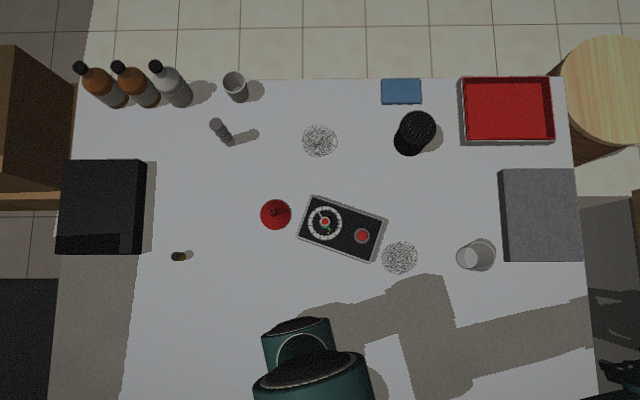

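View pics/wrist0.png

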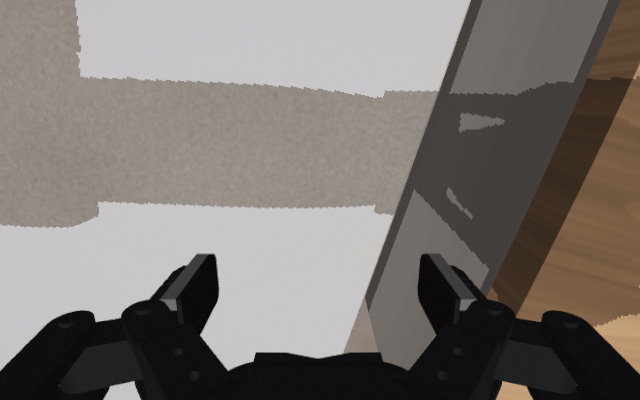

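The top view shows the timer with the ring at about (324,222), the red knob disc near (325,221) and the start button at (362,236). In the side view the disc is near (348,206) and the button near (372,196). Next I'll measure them.

```bash
cat > h.py <<'E'
import numpy as np, cv2
from scipy.spatial.transform import Rotation as R
from bench import arm
def q2R(q): return R.from_quat([q[1],q[2],q[3],q[0]]).as_matrix()
def ray(f,uv):
    p=cv2.undistortPoints(np.array([[uv]],float),f["mtx"],np.array([f["k1"],0,0,0,0.]))[0,0]
    d=q2R(f["orientation"])@np.array([p[0],-p[1],-1.])
    return np.array(f["eye"]),d
def onz(f,uv,z):
    e,d=ray(f,uv); return e+d*(z-e[2])/d[2]
def proj(f,P):
    c=q2R(f["orientation"]).T@(np.array(P)-f["eye"])
    x=np.array([[c[0],-c[1],-c[2]]])
    return cv2.projectPoints(x,np.zeros(3),np.zeros(3),f["mtx"],np.array([f["k1"],0,0,0,0.]))[0][0,0]
def tri(f1,a,f2,b):
    e1,d1=ray(f1,a);e2,d2=ray(f2,b)
    A=np.c_[d1,-d2];t=np.linalg.lstsq(A,e2-e1,rcond=None)[0]
    p=e1+d1*t[0];q=e2+d2*t[1];return (p+q)/2,np.linalg.norm(p-q)
def blobs(m,amin=5):
    n,l,s,c=cv2.connectedComponentsWithStats(m.astype(np.uint8))
    return [(tuple(np.round(c[i],2)),int(s[i,4]),tuple(s[i,:4])) for i in range(1,n) if s[i,4]>=amin]
def red(f):
    i=f["img"].astype(int); return (i[...,0]>110)&(i[...,0]>1.7*i[...,1])&(i[...,0]>1.7*i[...,2])
def crop(f,x0,y0,x1,y1,k,name):
    cv2.imwrite(name,cv2.resize(f["img"][y0:y1,x0:x1,::-1],None,fx=k,fy=k,interpolation=cv2.INTER_CUBIC))
E
python3 - <<'E'
from h import *
t=arm.grab_frame("top");s=arm.grab_frame("side")
for f,n in((t,"top"),(s,"side")):
    print(n)
    for b in blobs(red(f)): print(b, onz(f,b[0],.089).round(4),onz(f,b[0],.067).round(4))
crop(t,285,180,405,270,6,"pics/topc.png");crop(s,300,170,420,260,6,"pics/sidec.png")
# depth checks
for uv in [(324,222),(362,236),(345,215),(320,290)]:
    print(uv,t["depth"][uv[1],uv[0]])
E
```

```text
top
((np.float64(504.97), np.float64(110.83)), 4143, (np.int32(466), np.int32(84), np.int32(81), np.int32(55))) [ 0.8023 -0.5185  0.089 ] [ 0.8109 -0.5289  0.067 ]
((np.float64(464.0), np.float64(92.0)), 5, (np.int32(464), np.int32(90), np.int32(1), np.int32(5))) [ 0.859  -0.4094  0.089 ] [ 0.8689 -0.4176  0.067 ]
((np.float64(551.0), np.float64(99.0)), 5, (np.int32(551), np.int32(97), np.int32(1), np.int32(5))) [ 0.8354 -0.6486  0.089 ] [ 0.8447 -0.6617  0.067 ]
((np.float64(552.0), np.float64(108.0)), 5, (np.int32(552), np.int32(106), np.int32(1), np.int32(5))) [ 0.809  -0.6486  0.089 ] [ 0.8178 -0.6618  0.067 ]
((np.float64(553.0), np.float64(117.5)), 6, (np.int32(553), np.int32(115), np.int32(1), np.int32(6))) [ 0.7814 -0.6485  0.089 ] [ 0.7896 -0.6616  0.067 ]
((np.float64(466.0), np.float64(121.0)), 5, (np.int32(466), np.int32(119), np.int32(1), np.int32(5))) [ 0.774  -0.4092  0.089 ] [ 0.7821 -0.4174  0.067 ]
((np.float64(554.0), np.float64(127.0)), 5, (np.int32(554), np.int32(125), np.int32(1), np.int32(5))) [ 0.754  -0.6484  0.089 ] [ 0.7617 -0.6615  0.067 ]
((np.float64(268
[... 1379 characters left out ...]
7  0.067 ]
((np.float64(346.27), np.float64(203.5)), 22, (np.int32(344), np.int32(202), np.int32(6), np.int32(4))) [ 0.5015 -0.018   0.089 ] [ 0.5115 -0.0431  0.067 ]
((np.float64(315.05), np.float64(257.67)), 642, (np.int32(299), np.int32(237), np.int32(33), np.int32(34))) [0.4921 0.2003 0.089 ] [0.5019 0.181  0.067 ]
((np.float64(86.72), np.float64(290.8)), 322, (np.int32(76), np.int32(281), np.int32(23), np.int32(20))) [0.9312 0.5145 0.089 ] [0.9526 0.5035 0.067 ]
((np.float64(53.96), np.float64(323.7)), 304, (np.int32(44), np.int32(314), np.int32(24), np.int32(19))) [0.9313 0.6218 0.089 ] [0.9527 0.6136 0.067 ]
(324, 222) 1.0650394
(362, 236) 1.0796423
(345, 215) 0.0
(320, 290) 1.1223425
```

View pics/topc.png

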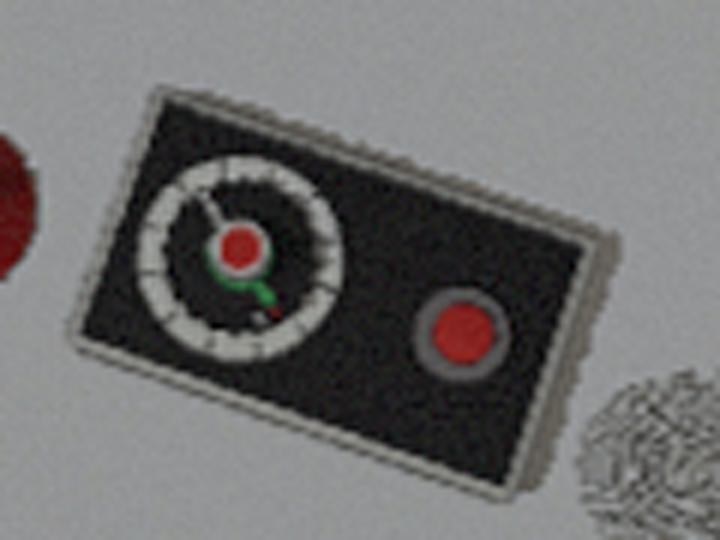

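View pics/sidec.png

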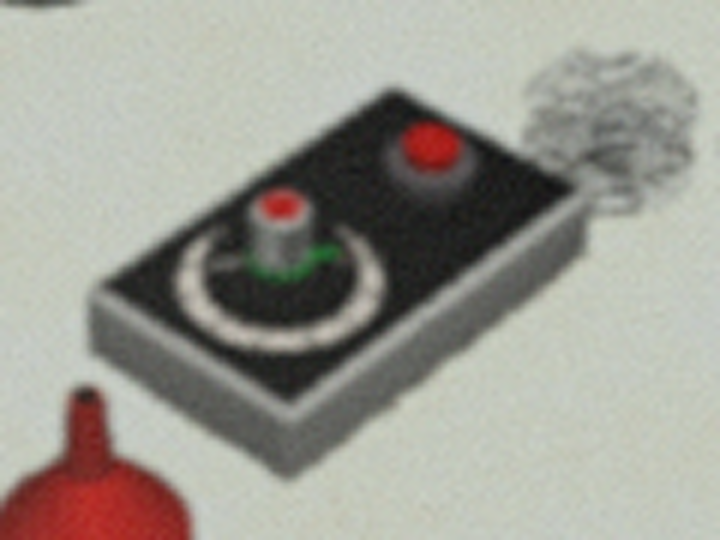

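Both views agree: the knob axis is at about (0.501, -0.017) and the button at about (0.462, -0.115). They are 106 mm apart, against the given 107. The pointer sits at its red tick, on the -x,-y side. I'll approach high and wind joint 6 back so that the clockwise turn fits and the wrist camera ends up on the pointer side.

>>> {"fn": "step_arm", "kwargs": {"series": [[0,[40,-43.5,0],[0,0,0]],[0,[40,-43.5,0],[0,0,0]],[0,[40,-43.5,0],[0,0,0]],[0,[40,-43.5,0],[0,0,0]],[0,[40,-43.5,0],[0,0,0]],[0,[40,-43.5,0],[0,0,0]],[0,[40,-43.5,0],[0,0,0]],[0,[40,-43.5,0],[0,0,0]]]}}

```text
clock: 1.25
eef_pos: [0.3978, -0.2249, 0.2315]
orientation: [0.0, 0.99, 0.138, 0.0]
contact_force: [0.0, -0.1, 0.1]
gripper_width: 1.002
```

>>> {"fn": "step_arm", "kwargs": {"series": [[0,[40,-43.5,0],[0,0,0]],[0,[40,-43.5,0],[0,0,0]],[0,[40,-43.5,0],[0,0,0]],[0,[37,-43,0],[0,0,0]],[0,[0,0,0],[0,0,-0.18]],[0,[0,0,0],[0,0,-0.18]],[0,[0,0,0],[0,0,-0.18]],[0,[0,0,0],[0,0,-0.18]]]}}

```text
clock: 2.25
eef_pos: [0.5008, -0.0167, 0.2313]
orientation: [-0.0, 0.877, 0.481, -0.0]
contact_force: [0.8, -0.4, 0.1]
gripper_width: 1.0
```

>>> {"fn": "step_arm", "kwargs": {"series": [[0,[0,0,0],[0,0,-0.18]],[0,[0,0,0],[0,0,-0.18]],[0,[0,0,0],[0,0,-0.18]],[0,[0,0,0],[0,0,-0.18]],[0,[0,0,0],[0,0,-0.18]],[0,[0,0,0],[0,0,-0.18]],[0,[0,0,0],[0,0,-0.18]],[0,[0,0,0],[0,0,-0.18]]]}}

```text
clock: 3.25
eef_pos: [0.5007, -0.0168, 0.2313]
orientation: [-0.0, 0.342, 0.94, -0.0]
contact_force: [0.3, 0.4, -0.5]
gripper_width: 1.001
```

```bash
python3 - <<'E'
from h import *
s=arm.read_state()
print(s["clock"],s["joints"].round(3) if hasattr(s["joints"],'round') else s["joints"],s["eef_pos"],s["orientation"])
Rt=q2R(s["orientation"]); print(np.arctan2(Rt[1,0],Rt[0,0]), Rt[:,2])
E
```

```text
3.25 [-0.084 -0.269  1.805 -0.     1.606 -0.957] [ 0.50073742 -0.01680076  0.23127365] [-2.01047133e-05  3.41890448e-01  9.39739816e-01 -9.10620209e-06]
2.4437369829575046 [-4.40130461e-05 -3.36770248e-06 -9.99999999e-01]
```

>>> {"fn": "step_arm", "kwargs": {"series": [[0,[0,0,0],[0,0,-0.185]],[0,[0,0,0],[0,0,-0.185]],[0,[0,0,0],[0,0,-0.185]],[0,[0,0,0],[0,0,-0.185]],[0,[0,0,0],[0,0,-0.185]],[0,[0,0,0],[0,0,-0.185]],[0,[0,0,0],[0,0,-0.185]],[0,[0,0,0],[0,0,-0.185]]]}}

```text
clock: 4.25
eef_pos: [0.5007, -0.0168, 0.2313]
orientation: [0.0, -0.381, 0.924, -0.0]
contact_force: [0.3, 0.0, 0.1]
gripper_width: 1.003
```

>>> {"fn": "step_arm", "kwargs": {"series": [[0,[0,0,10],[0,0,-0.165]],[0,[0,0,10],[0,0,-0.165]],[0,[0,0,10],[0,0,0]],[0,[0,0,10],[0,0,0]],[0,[0,0,10],[0,0,0]],[0,[0,0,10],[0,0,0]],[0,[0,0,10],[0,0,0]],[0,[0,0,0],[0,0,0]]]}}

```text
clock: 5.25
eef_pos: [0.5005, -0.0168, 0.1604]
orientation: [-0.001, -0.525, 0.851, 0.0]
contact_force: [-0.5, 0.7, 0.4]
gripper_width: 1.002
```

```bash
python3 - <<'E'
from h import *
s=arm.read_state()
Rt=q2R(s["orientation"]);print(s["clock"],s["joints"].round(3),s["eef_pos"],np.arctan2(Rt[1,0],Rt[0,0]))
f=arm.grab_frame("wrist"); cv2.imwrite("pics/w1.png",f["img"][:,:,::-1])
np.save("pics/w1.npy",f["img"])
for b in blobs(red(f)): print(b, onz(f,b[0],.089).round(4),onz(f,b[0],.067).round(4))
print(proj(f,s["eef_pos"]), proj(f,[.501,-.017,.089]),proj(f,[.462,-.115,.067]))
E
```

```text
5.25 [-0.084 -0.243  1.899 -0.     1.487 -2.761] [ 0.50047814 -0.01679606  0.1604129 ] -2.035695823233671
((np.float64(299.93), np.float64(41.43)), 1239, (np.int32(281), np.int32(22), np.int32(39), np.int32(41))) [ 0.4644 -0.1158  0.089 ] [ 0.4636 -0.1196  0.067 ]
((np.float64(341.41), np.float64(163.63)), 27, (np.int32(339), np.int32(160), np.int32(6), np.int32(8))) [ 0.4739 -0.04    0.089 ] [ 0.4742 -0.0359  0.067 ]
((np.float64(318.9), np.float64(210.05)), 587, (np.int32(305), np.int32(197), np.int32(28), np.int32(27))) [ 0.5006 -0.0187  0.089 ] [ 0.5036 -0.0125  0.067 ]
((np.float64(369.66), np.float64(308.49)), 2803, (np.int32(328), np.int32(279), np.int32(71), np.int32(73))) [0.5011 0.0646 0.089 ] [0.5042 0.0794 0.067 ]
((np.float64(326.8), np.float64(327.81)), 947, (np.int32(312), np.int32(296), np.int32(36), np.int32(57))) [0.5361 0.0653 0.089 ] [0.5428 0.0802 0.067 ]
[321.51786165 260.03772629] [319.46114889 212.54542297] [305.44512282  46.9941611 ]
```

View pics/w1.png

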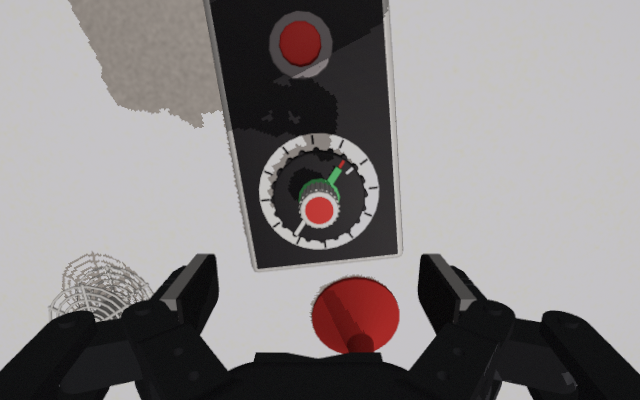

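The wrist view shows the knob disc at (319,210), the pointer running to (341,163) at the red tick with the white tick just right of it, and the button at (300,41). The knob axis comes out at (0.5006, -0.0177), averaged over the views. Next I'll descend with the tips staying above the collar.

>>> {"fn": "step_arm", "kwargs": {"series": [[0,[0.8,-0.5,13],[0,0,0]],[0,[0,0,13],[0,0,0]],[0,[0,0,13],[0,0,0]],[0,[0,0,13],[0,0,0]],[0,[0,0,13],[0,0,0]],[0,[0,0,13],[0,0,0]],[0,[0,0,13],[0,0,0]],[0,[0,0,2],[0,0,0]]]}}

```text
clock: 6.3
eef_pos: [0.5005, -0.0177, 0.0672]
orientation: [-0.001, -0.525, 0.851, 0.0]
contact_force: [0.0, 0.4, -0.0]
gripper_width: 1.004
```

```bash
cat > look.py <<'E'
import sys
from h import *
n=sys.argv[1]
s=arm.read_state()
Rt=q2R(s["orientation"]);print(s["clock"],s["joints"].round(3),np.round(s["eef_pos"],4),"yaw",np.arctan2(Rt[1,0],Rt[0,0]).round(3),"F",np.round(Rt.T@s["contact_force"],2),"M",np.round(Rt.T@s["wrist_torque"],3),s["gripper_width"])
f=arm.grab_frame("wrist"); cv2.imwrite(f"pics/{n}.png",f["img"][:,:,::-1])
for b in blobs(red(f),15): print(b[0],b[1], onz(f,b[0],.089).round(4),onz(f,b[0],.067).round(4))
i=f["img"].astype(int);g=(i[...,1]>60)&(i[...,1]>1.5*i[...,0])&(i[...,1]>1.3*i[...,2])
for b in blobs(g,15): print("green",b)
E
python3 look.py w2
```

```text
6.3 [-0.086 -0.175  1.997  0.     1.32  -2.763] [ 0.5005 -0.0177  0.0672] yaw -2.035 F [-0.34  0.15  0.03] M [-0.001 -0.009 -0.087] 1.0039407719717708
(np.float64(288.62), np.float64(15.89)) 2075 [ 0.4671 -0.1093  0.089 ] [ 0.4663 -0.1146  0.067 ]
(np.float64(355.08), np.float64(200.29)) 51 [ 0.4741 -0.0434  0.089 ] [ 0.4746 -0.0367  0.067 ]
(np.float64(320.82), np.float64(282.16)) 1575 [ 0.5005 -0.0188  0.089 ] [ 0.5059 -0.0076  0.067 ]
(np.float64(386.08), np.float64(354.13)) 780 [0.491  0.0249 0.089 ] [0.4946 0.044  0.067 ]
green ((np.float64(329.37), np.float64(227.53)), 797, (np.int32(288), np.int32(204), np.int32(69), np.int32(55)))
```

View pics/w2.png

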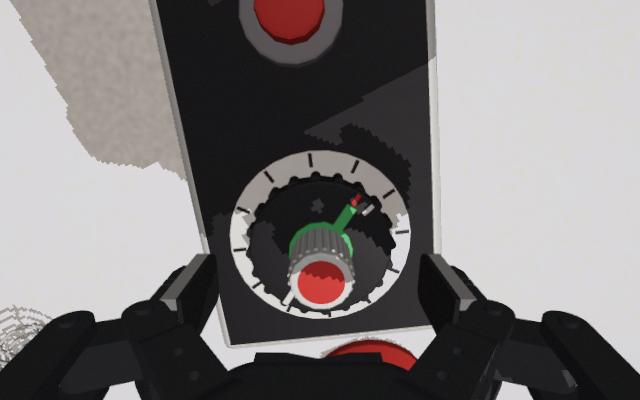

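The knob is centred between the jaws (321,282), the pointer tip is at (355,201) on the red tick, and the white tick is at (368,209). Closing on the knob now.

>>> {"fn": "step_arm", "kwargs": {"series": [[1,[0,0,0],[0,0,0]],[1,[0,0,0],[0,0,0]],[1,[0,0,0],[0,0,0]],[1,[0,0,0],[0,0,0]],[1,[0,0,0],[0,0,0]],[1,[0,0,0],[0,0,0]],[1,[0,0,0],[0,0,0]],[1,[0,0,0],[0,0,0]]]}}

```text
clock: 7.35
eef_pos: [0.5002, -0.0173, 0.069]
orientation: [-0.001, -0.525, 0.851, 0.001]
contact_force: [-13.7, 5.9, 13.8]
gripper_width: 0.278
```

```bash
python3 look.py w3
```

```text
7.35 [-8.600e-02 -1.770e-01  1.996e+00  1.000e-03  1.324e+00 -2.763e+00] [ 0.5002 -0.0173  0.069 ] yaw -2.035 F [  0.83  14.92 -13.79] M [-2.478  0.27   0.045] 0.27802045199963976
(np.float64(287.75), np.float64(15.97)) 2061 [ 0.467  -0.1094  0.089 ] [ 0.4663 -0.1147  0.067 ]
(np.float64(354.23), np.float64(197.87)) 39 [ 0.4737 -0.0434  0.089 ] [ 0.4742 -0.0368  0.067 ]
(np.float64(319.6), np.float64(279.29)) 1538 [ 0.5005 -0.0187  0.089 ] [ 0.5058 -0.0078  0.067 ]
(np.float64(347.25), np.float64(349.31)) 141 [0.505 0.017 0.089] [0.5111 0.0343 0.067 ]
(np.float64(423.31), np.float64(375.88)) 26 [0.4807 0.0455 0.089 ] [0.4825 0.068  0.067 ]
green ((np.float64(329.13), np.float64(223.01)), 699, (np.int32(289), np.int32(202), np.int32(66), np.int32(41)))
```

View pics/w3.png

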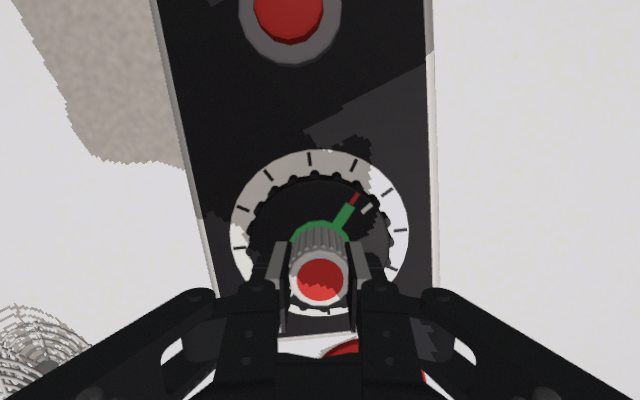

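```bash
python3 - <<'E'
from h import *
f=arm.grab_frame("wrist")
crop(f,220,180,420,330,4,"pics/w3c.png")
s=arm.read_state();Rt=q2R(s["orientation"]);p=np.array(s["eef_pos"])
print(s["wrist_torque"],s["contact_force"],s["gripper_width"],p)
for x in (11,):
  for y in (-13,13):
    for dz in (-6,-4,-2,0,2,6,10):
      print(x,y,dz,proj(f,p+Rt@np.array([x,y,-dz])/1000.).round(1))
E
```

```text
[ 0.85148756  2.39417742 -0.00873295] [-13.7610754    5.41321432  13.4002854 ] 0.27987069860024094 [ 0.50015514 -0.01725137  0.06904592]
11 -13 -6 [293.7 232.9]
11 -13 -4 [293.4 234.5]
11 -13 -2 [293.1 236.1]
11 -13 0 [292.7 237.8]
11 -13 2 [292.4 239.5]
11 -13 6 [291.8 243. ]
11 -13 10 [291.1 246.8]
11 13 -6 [349.2 233. ]
11 13 -4 [349.6 234.5]
11 13 -2 [350.  236.2]
11 13 0 [350.4 237.8]
11 13 2 [350.8 239.5]
11 13 6 [351.7 243. ]
11 13 10 [352.6 246.8]
```

View pics/w3c.png

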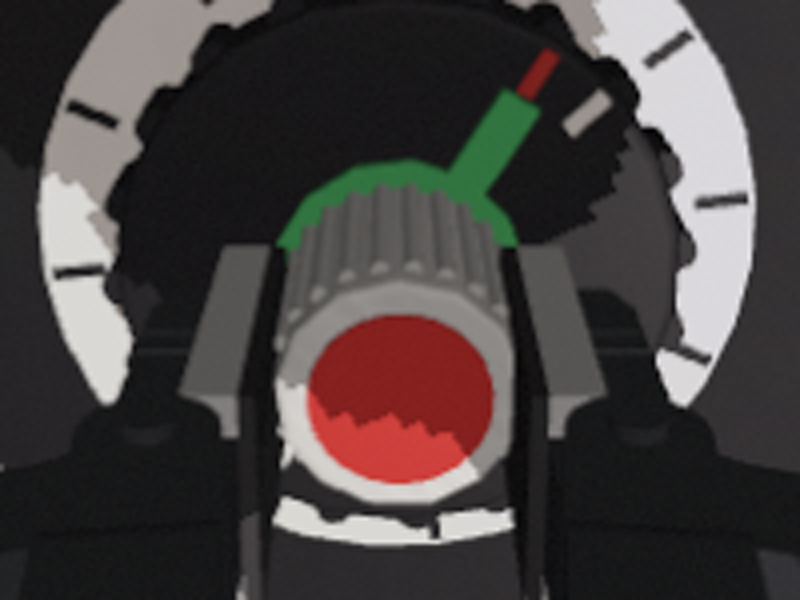

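The crop shows the pad tips at (290,241) and (346,241). That puts them about 4 mm behind the nominal TCP (around z 0.073), clear of the collar. The load therefore comes from the pads swinging along the knob as they closed, so I'll relieve it within the grip.

>>> {"fn": "step_arm", "kwargs": {"series": [[1,[0,0.4,-1.0],[0,0,0]],[1,[0,0,-0.8],[0,0,0]],[1,[0,0,0],[0,0,0]],[1,[0,0,0],[0,0,0]],[1,[0,0,0],[0,0,0]],[1,[0,0,0],[0,0,0]],[1,[0,0,0],[0,0,0]],[1,[0,0,0],[0,0,0]]]}}

```text
clock: 8.45
eef_pos: [0.4998, -0.0172, 0.0694]
orientation: [-0.001, -0.525, 0.851, 0.001]
contact_force: [-4.8, 3.9, -5.9]
gripper_width: 0.279
```

```bash
python3 look.py w4|head -1
```

```text
8.45 [-8.600e-02 -1.780e-01  1.996e+00  1.000e-03  1.325e+00 -2.763e+00] [ 0.4998 -0.0172  0.0694] yaw -2.035 F [-1.31  5.98  5.88] M [-0.87  -0.354 -0.019] 0.27933246447841653
```

>>> {"fn": "step_arm", "kwargs": {"series": [[1,[0,0.25,0.5],[0,0,0]],[1,[0,0,0],[0,0,0]],[1,[0,0,0],[0,0,0.05]],[1,[0,0,0],[0,0,0.05]],[1,[0,0,0],[0,0,0.05]],[1,[0,0,0],[0,0,0.05]],[1,[0,0,0],[0,0,0.05]],[1,[0,0,0],[0,0,0]]]}}

```text
clock: 9.5
eef_pos: [0.5, -0.0173, 0.0694]
orientation: [-0.0, -0.415, 0.91, 0.0]
contact_force: [-4.1, 3.4, -2.6]
gripper_width: 0.279
```

```bash
python3 look.py w5; python3 - <<'E'
import cv2
i=cv2.imread("pics/w5.png");cv2.imwrite("pics/w5c.png",cv2.resize(i[180:330,220:420],None,fx=4,fy=4,interpolation=cv2.INTER_CUBIC))
E
```

```text
9.5 [-0.086 -0.178  1.997  0.     1.324 -2.513] [ 0.5    -0.0173  0.0694] yaw -2.285 F [0.1  5.3  2.55] M [-0.734  0.15   0.06 ] 0.27918595313137545
(np.float64(221.71), np.float64(24.95)) 3120 [ 0.4636 -0.1106  0.089 ] [ 0.4649 -0.1178  0.067 ]
(np.float64(338.6), np.float64(191.22)) 40 [ 0.471  -0.0415  0.089 ] [ 0.4736 -0.0363  0.067 ]
(np.float64(318.78), np.float64(278.87)) 1538 [ 0.5005 -0.0187  0.089 ] [ 0.5084 -0.0095  0.067 ]
(np.float64(461.32), np.float64(348.94)) 187 [0.476  0.0482 0.089 ] [0.4795 0.0694 0.067 ]
(np.float64(434.79), np.float64(385.41)) 205 [0.4963 0.0569 0.089 ] [0.5034 0.0796 0.067 ]
green ((np.float64(324.27), np.float64(220.91)), 698, (np.int32(289), np.int32(197), np.int32(61), np.int32(45)))
```

View pics/w5c.png

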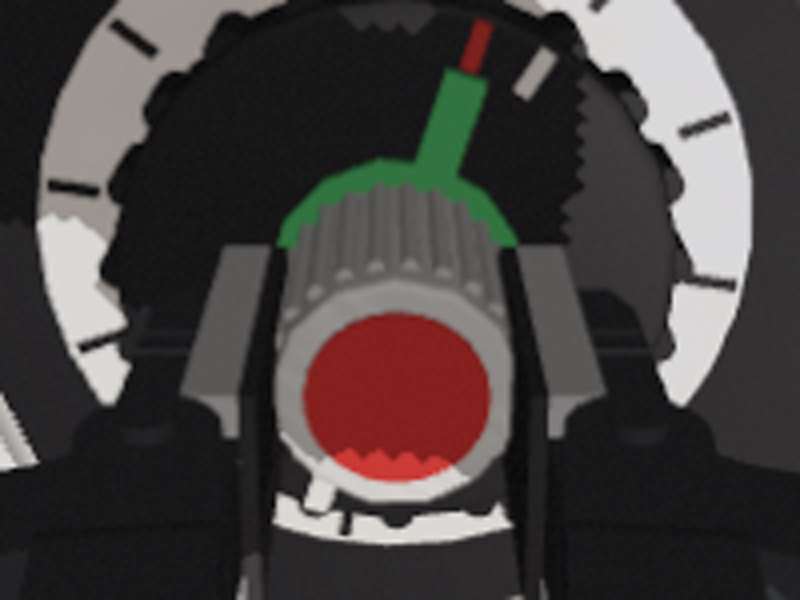

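Torque is 0.06 as expected and the pointer still lies on the red tick. I'll add a measurement of the pointer, tick and ring angles and continue.

```bash
cat > ang.py <<'E'
import sys
from h import *
n=sys.argv[1]
s=arm.read_state()
Rt=q2R(s["orientation"]);print(s["clock"],"j6",s["joints"][5].round(3),np.round(s["eef_pos"],4),"yaw",np.arctan2(Rt[1,0],Rt[0,0]).round(3),"F",np.round(Rt.T@s["contact_force"],2),"M",np.round(Rt.T@s["wrist_torque"],3),round(s["gripper_width"],3))
f=arm.grab_frame("wrist"); I=f["img"]
cv2.imwrite(f"pics/{n}.png",I[:,:,::-1]); crop(f,220,180,420,330,4,f"pics/{n}c.png")
c=np.array([.5005,-.0185])
u,v=np.meshgrid(np.arange(640),np.arange(400))
p=cv2.undistortPoints(np.stack([u,v],-1).reshape(-1,1,2).astype(float),f["mtx"],np.array([f["k1"],0,0,0,0.]))[:,0]
d=np.c_[p[:,0],-p[:,1],-np.ones(len(p))]@q2R(f["orientation"]).T
e=np.array(f["eye"])
def polar(z):
    w=(e+d*((z-e[2])/d[:,2])[:,None])[:,:2]-c
    return np.hypot(*w.T).reshape(400,640),np.arctan2(w[:,1],w[:,0]).reshape(400,640)%(2*np.pi)
i=I.astype(int);r,g,b=i[...,0],i[...,1],i[...,2]
rho,th=polar(.060)
G=(g>60)&(g>1.5*r)&(g>1.3*b)&(rho>.019)&(rho<.030)
Rd=(r>90)&(r>1.7*g)&(r>1.7*b)&(rho>.024)&(rho<.036)
ref=3.7
W=(np.abs(th-ref)<.6)&(rho>.022)&(rho<.033)&(r>110)&(abs(r-g)<30)&(abs(g-b)<40)
for nm,m in(("green",G),("red",Rd),("white",W)):
    if m.sum(): print(nm,m.sum(),"ang",np.median(th[m]).round(3),"mean",th[m].mean().round(3),"rho",rho[m].mean().round(4))
E
python3 ang.py w6
```

```text
9.55 j6 -2.514 [ 0.5    -0.0174  0.0694] yaw -2.284 F [1.28 5.12 4.06] M [-0.851  0.139  0.081] 0.28
green 200 ang 3.695 mean 3.694 rho 0.0232
red 244 ang 0.939 mean 1.471 rho 0.0267
white 49 ang 3.449 mean 3.45 rho 0.0303
```

>>> {"fn": "step_arm", "kwargs": {"series": [[1,[0,0.2,0.3],[0,0,0.04]],[1,[0,0,0],[0,0,0.04]],[1,[0,0,0],[0,0,0.04]],[1,[0,0,0],[0,0,0.04]],[1,[0,0,0],[0,0,0.04]],[1,[0,0,0],[0,0,0.04]],[1,[0,0,0],[0,0,0.04]],[1,[0,0,0],[0,0,0]]]}}

```text
clock: 10.6
eef_pos: [0.5001, -0.0175, 0.0694]
orientation: [-0.0, -0.285, 0.959, -0.0]
contact_force: [-2.9, 0.0, -1.5]
gripper_width: 0.278
```

```bash
python3 ang.py w7
```

```text
10.6 j6 -2.234 [ 0.5001 -0.0175  0.0694] yaw -2.564 F [2.4  1.62 1.49] M [-0.159  0.467  0.086] 0.278
green 205 ang 3.695 mean 3.697 rho 0.0231
red 275 ang 0.687 mean 1.413 rho 0.027
white 62 ang 3.445 mean 3.445 rho 0.0301
```

The measured separation between pointer and white tick is exactly 0.25 rad. I've turned 0.53 rad so far. From here I'll use smaller steps and watch the pointer after each.

```bash
sed -i 's/&(rho>.024)&(rho<.036)/\&(rho>.024)\&(rho<.036)\&(np.abs(th-3.7)<.5)/' ang.py
```

>>> {"fn": "step_arm", "kwargs": {"series": [[1,[0,0,0],[0,0,0.02]],[1,[0,0,0],[0,0,0.02]],[1,[0,0,0],[0,0,0.02]],[1,[0,0,0],[0,0,0.02]],[1,[0,0,0],[0,0,0.02]],[1,[0,0,0],[0,0,0.02]],[1,[0,0,0],[0,0,0.02]],[1,[0,0,0],[0,0,0]]]}}

```text
clock: 11.65
eef_pos: [0.5002, -0.0175, 0.0693]
orientation: [0.0, -0.216, 0.976, -0.0]
contact_force: [-2.8, -4.9, -1.4]
gripper_width: 0.281
```

```bash
python3 ang.py w8
```

```text
11.65 j6 -2.092 [ 0.5002 -0.0175  0.0693] yaw -2.706 F [ 4.64 -3.26  1.36] M [0.574 0.764 0.086] 0.281
green 206 ang 3.696 mean 3.696 rho 0.0232
red 71 ang 3.694 mean 3.693 rho 0.0308
white 64 ang 3.443 mean 3.443 rho 0.0302
```

>>> {"fn": "step_arm", "kwargs": {"series": [[1,[-0.1,-0.1,0],[0,0,0.02]],[1,[0,0,0],[0,0,0.02]],[1,[0,0,0],[0,0,0.02]],[1,[0,0,0],[0,0,0.02]],[1,[0,0,0],[0,0,0.02]],[1,[0,0,0],[0,0,0.02]],[1,[0,0,0],[0,0,0.02]],[1,[0,0,0],[0,0,0]]]}}

```text
clock: 12.7
eef_pos: [0.5002, -0.0176, 0.0693]
orientation: [-0.0, -0.147, 0.989, -0.0]
contact_force: [-3.8, -5.1, -0.0]
gripper_width: 0.278
```

```bash
python3 ang.py w9
```

```text
12.7 j6 -1.952 [ 0.5002 -0.0176  0.0693] yaw -2.846 F [ 5.1  -3.79  0.05] M [ 0.728  0.836 -0.011] 0.278
green 212 ang 3.697 mean 3.697 rho 0.0232
red 73 ang 3.692 mean 3.692 rho 0.0307
white 60 ang 3.443 mean 3.443 rho 0.0303
```

>>> {"fn": "step_arm", "kwargs": {"series": [[1,[0.3,-0.15,0],[0,0,0.02]],[1,[0,0,0],[0,0,0.02]],[1,[0,0,0],[0,0,0.02]],[1,[0,0,0],[0,0,0.02]],[1,[0,0,0],[0,0,0.02]],[1,[0,0,0],[0,0,0.02]],[1,[0,0,0],[0,0,0.02]],[1,[0,0,0],[0,0,0]]]}}

```text
clock: 13.75
eef_pos: [0.5002, -0.0177, 0.0694]
orientation: [0.0, -0.077, 0.997, -0.0]
contact_force: [-0.4, -4.8, -1.6]
gripper_width: 0.276
```

```bash
python3 ang.py w10
```

```text
13.75 j6 -1.812 [ 0.5002 -0.0177  0.0694] yaw -2.986 F [ 1.15 -4.64  1.57] M [ 1.016  0.283 -0.014] 0.276
green 212 ang 3.634 mean 3.635 rho 0.0232
red 69 ang 3.69 mean 3.689 rho 0.0307
white 63 ang 3.444 mean 3.444 rho 0.0303
```

The pointer has started moving: 3.697 → 3.635, so catch is about 0.06, and the ring is unmoved. Next 0.10 rad.

>>> {"fn": "step_arm", "kwargs": {"series": [[1,[0,-0.15,0],[0,0,0.02]],[1,[0,0,0],[0,0,0.02]],[1,[0,0,0],[0,0,0.02]],[1,[0,0,0],[0,0,0.02]],[1,[0,0,0],[0,0,0.02]],[1,[0,0,0],[0,0,0]],[1,[0,0,0],[0,0,0]],[1,[0,0,0],[0,0,0]]]}}

```text
clock: 14.8
eef_pos: [0.5001, -0.0179, 0.0693]
orientation: [0.0, -0.028, 1.0, -0.0]
contact_force: [-0.6, -5.2, -1.1]
gripper_width: 0.279
```

```bash
python3 ang.py w11
```

```text
14.8 j6 -1.713 [ 0.5001 -0.0179  0.0693] yaw -3.086 F [ 0.87 -5.2   1.1 ] M [ 1.097  0.196 -0.041] 0.279
green 212 ang 3.535 mean 3.535 rho 0.0232
red 71 ang 3.689 mean 3.689 rho 0.0307
white 61 ang 3.441 mean 3.441 rho 0.0303
```

View pics/w11c.png

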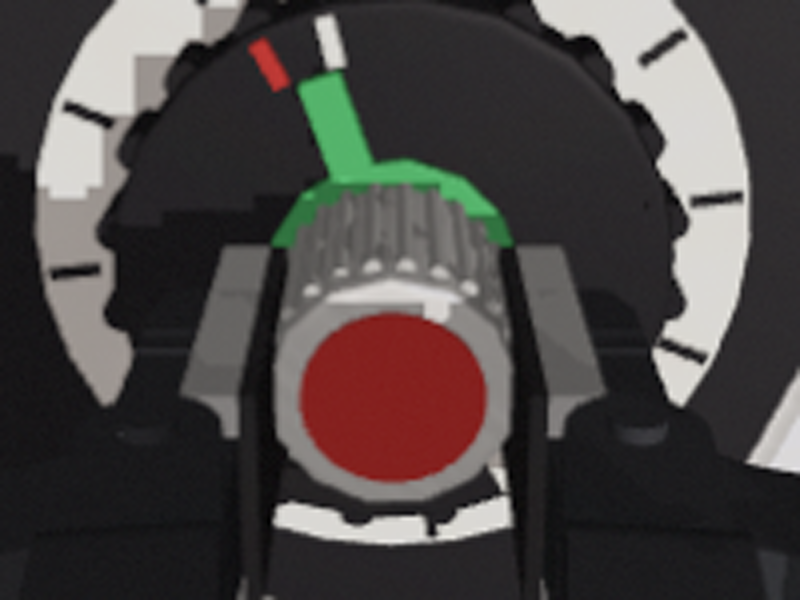

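The pointer (crop tip at (318,80)) is nearing the white tick (330,40). Catch is about 0.16 and the ring ticks are unmoved. Next 0.07 rad, slowly.

>>> {"fn": "step_arm", "kwargs": {"series": [[1,[0,-0.15,0],[0,0,0.015]],[1,[0,0,0],[0,0,0.015]],[1,[0,0,0],[0,0,0.015]],[1,[0,0,0],[0,0,0.015]],[1,[0,0,0],[0,0,0.01]],[1,[0,0,0],[0,0,0]],[1,[0,0,0],[0,0,0]],[1,[0,0,0],[0,0,0]]]}}

```text
clock: 15.85
eef_pos: [0.5001, -0.0179, 0.0693]
orientation: [-0.0, 0.007, 1.0, 0.0]
contact_force: [-0.6, -4.6, -0.2]
gripper_width: 0.279
```

```bash
python3 ang.py w12
```

```text
15.85 j6 -1.644 [ 0.5001 -0.0179  0.0693] yaw 3.128 F [ 0.51 -4.59  0.2 ] M [0.97  0.101 0.016] 0.279
green 211 ang 3.466 mean 3.466 rho 0.0232
red 70 ang 3.688 mean 3.689 rho 0.0306
white 63 ang 3.442 mean 3.442 rho 0.0302
```

Catch is about 0.23. I'll add 0.015 rad to seat it, then open and check before retreating.

>>> {"fn": "step_arm", "kwargs": {"series": [[1,[0,-0.1,0],[0,0,0.005]],[1,[0,0,0],[0,0,0.005]],[1,[0,0,0],[0,0,0.005]],[1,[0,0,0],[0,0,0]],[0,[0,0,0],[0,0,0]],[0,[0,0,0],[0,0,0]],[0,[0,0,0],[0,0,0]],[0,[0,0,0],[0,0,0]]]}}

```text
clock: 16.9
eef_pos: [0.5001, -0.0179, 0.0694]
orientation: [0.0, 0.014, 1.0, 0.0]
contact_force: [0.7, 0.9, 0.2]
gripper_width: 0.997
```

>>> {"fn": "step_arm", "kwargs": {"series": [[0,[0,0,0],[0,0,0]],[0,[0,0,0],[0,0,0]],[0,[0,0,0],[0,0,0]],[0,[0,0,0],[0,0,0]],[0,[0,0,-15],[0,0,0]],[0,[0,0,-15],[0,0,0]],[0,[0,0,-15],[0,0,0]],[0,[0,0,-15],[0,0,0]]]}}

```text
clock: 17.9
eef_pos: [0.5002, -0.018, 0.1307]
orientation: [0.0, 0.014, 1.0, -0.0]
contact_force: [-0.1, 0.5, 0.1]
gripper_width: 0.996
```

```bash
python3 ang.py w13;python3 look.py w13b
```

```text
17.9 j6 -1.629 [ 0.5002 -0.018   0.1307] yaw 3.113 F [ 0.07  0.5  -0.11] M [0.025 0.033 0.046] 0.996
green 117 ang 3.456 mean 3.454 rho 0.0231
red 40 ang 3.687 mean 3.689 rho 0.0306
white 35 ang 3.441 mean 3.442 rho 0.0302
17.95 [-0.087 -0.229  1.933  0.     1.435 -1.629] [ 0.5009 -0.0181  0.1327] yaw 3.113 F [-1.66 -0.74 -2.96] M [ 0.008 -0.038  0.004] 0.9996043258856341
(np.float64(155.66), np.float64(159.82)) 1332 [ 0.4603 -0.108   0.089 ] [ 0.4636 -0.1188  0.067 ]
(np.float64(292.32), np.float64(170.84)) 38 [ 0.4689 -0.0321  0.089 ] [ 0.4731 -0.0339  0.067 ]
(np.float64(492.47), np.float64(205.59)) 5907 [0.4924 0.0826 0.089 ] [0.4995 0.0943 0.067 ]
(np.float64(318.05), np.float64(223.7)) 752 [ 0.5005 -0.0187  0.089 ] [ 0.5085 -0.0189  0.067 ]
(np.float64(475.18), np.float64(254.59)) 992 [0.5232 0.0756 0.089 ] [0.5338 0.0865 0.067 ]
green ((np.float64(314.47), np.float64(189.37)), 436, (np.int32(295), np.int32(170), np.int32(47), np.int32(43)))
```

View pics/w13.png

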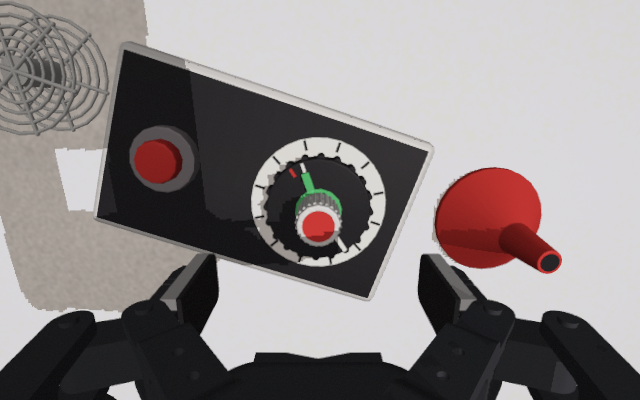

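After release, catch is about 0.24 and the ring ticks are unchanged (red 3.689, white 3.442). The button is at about (0.4633, -0.118), 106.7 mm from the knob axis. Closing the jaws and moving over it.

>>> {"fn": "step_arm", "kwargs": {"series": [[1,[8.5,-25.2,0],[0,0,0]],[1,[8.5,-25.2,0],[0,0,0]],[1,[8.5,-25.2,0],[0,0,0]],[1,[8.5,-25.2,0],[0,0,0]],[1,[0,0,0],[0,0,0]],[1,[0,0,0],[0,0,0]],[1,[0,0,0],[0,0,0]],[1,[0,0,0],[0,0,0]]]}}

```text
clock: 19.0
eef_pos: [0.4634, -0.1173, 0.1292]
orientation: [-0.0, 0.014, 1.0, 0.0]
contact_force: [0.0, 0.3, 0.5]
gripper_width: 0.002
```

>>> {"fn": "step_arm", "kwargs": {"series": [[1,[0,0,10],[0,0,0]],[1,[0,0,10],[0,0,0]],[1,[0,0,10],[0,0,0]],[1,[0,0,10],[0,0,0]],[1,[0,0,5],[0,0,0]],[1,[0,0,5],[0,0,0]],[1,[0,0,0],[0,0,0]],[1,[0,0,0],[0,0,0]]]}}

```text
clock: 20.0
eef_pos: [0.4633, -0.1178, 0.0796]
orientation: [0.0, 0.014, 1.0, -0.0]
contact_force: [1.2, -1.0, 0.2]
gripper_width: -0.004
```

```bash
python3 look.py w14
```

```text
20.0 [-0.302 -0.243  2.033  0.     1.351 -1.844] [ 0.4633 -0.1178  0.0796] yaw 3.113 F [-1.18 -0.94 -0.25] M [ 0.019 -0.01  -0.013] -0.0042583055305772
(np.float64(317.85), np.float64(233.62)) 1203 [ 0.4482 -0.1181  0.089 ] [ 0.4568 -0.1184  0.067 ]
(np.float64(620.07), np.float64(274.79)) 2391 [0.4725 0.0176 0.089 ] [0.4851 0.0397 0.067 ]
(np.float64(477.66), np.float64(255.07)) 44 [ 0.4602 -0.0495  0.089 ] [ 0.4708 -0.0384  0.067 ]
(np.float64(617.0), np.float64(324.85)) 695 [0.4991 0.0225 0.089 ] [0.5162 0.0455 0.067 ]
(np.float64(533.64), np.float64(330.94)) 1002 [ 0.5002 -0.0183  0.089 ] [ 0.5175 -0.0021  0.067 ]
green ((np.float64(493.86), np.float64(280.23)), 691, (np.int32(474), np.int32(254), np.int32(55), np.int32(67)))
```

View pics/w14.png

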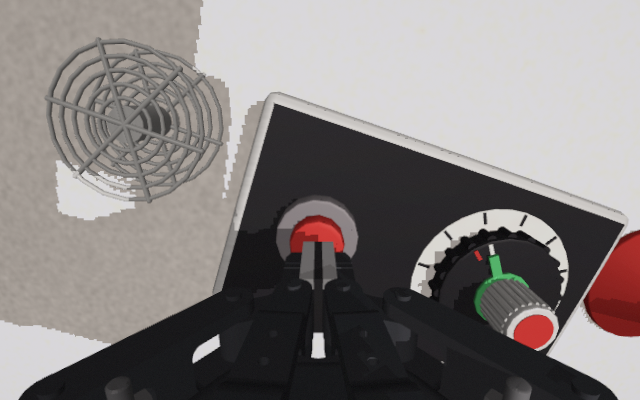

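The shut fingertips at (318,265) stand over the button (318,234), and the pointer lies at the white tick (491,255). Pressing now.

>>> {"fn": "step_arm", "kwargs": {"series": [[1,[0,0,5],[0,0,0]],[1,[0,0,5],[0,0,0]],[1,[0,0,3],[0,0,0]],[1,[0,0,2],[0,0,0]],[1,[0,0,2],[0,0,0]],[1,[0,0,1.6],[0,0,0]],[1,[0,0,1],[0,0,0]],[1,[0,0,0],[0,0,0]]]}}

```text
clock: 21.05
eef_pos: [0.4633, -0.1178, 0.0608]
orientation: [0.0, 0.014, 1.0, -0.0]
contact_force: [-9.8, 3.4, 17.1]
gripper_width: 0.001
```

```bash
python3 look.py w15 | head -1
```

```text
21.05 [-0.302 -0.225  2.05  -0.     1.316 -1.844] [ 0.4633 -0.1178  0.0608] yaw 3.113 F [  9.86   3.13 -17.07] M [-0.482  1.822 -0.063] 0.0013294554992567724
```

```bash
python3 - <<'E'
import cv2
i=cv2.imread("pics/w15.png");cv2.imwrite("pics/w15c.png",cv2.resize(i[170:330,220:420],None,fx=4,fy=3.7,interpolation=cv2.INTER_CUBIC))
E
```

```text
(no output)
```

View pics/w15c.png

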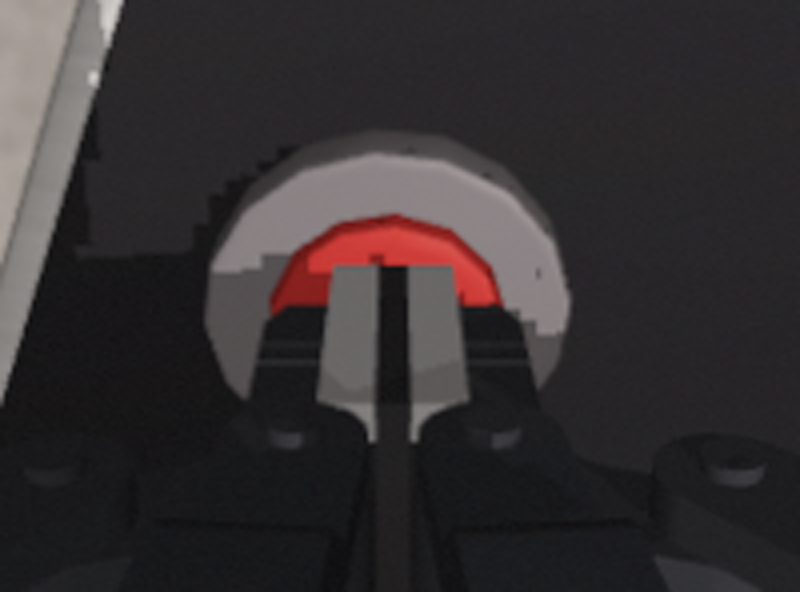

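>>> {"fn": "step_arm", "kwargs": {"series": [[1,[0,0,0.5],[0,0,0]],[1,[0,0,0],[0,0,0]],[1,[0,0,0],[0,0,0]],[1,[0,0,0],[0,0,0]],[1,[0,0,0],[0,0,0]],[1,[0,0,0],[0,0,0]],[1,[0,0,0],[0,0,0]],[1,[0,0,0],[0,0,0]]]}}

```text
clock: 22.1
eef_pos: [0.4633, -0.1178, 0.0607]
orientation: [0.0, 0.014, 1.0, -0.0]
contact_force: [-12.5, 4.9, 21.9]
gripper_width: 0.002
```

The crop shows the button nearly flush with its bezel. Half a millimetre more of command raised only the force (22 N) with no motion, so it is at its bottom stop. Letting go and rising clear.

>>> {"fn": "step_arm", "kwargs": {"series": [[1,[0,0,-4],[0,0,0]],[1,[0,0,-10],[0,0,0]],[1,[0,0,-20],[0,0,0]],[1,[0,0,-25],[0,0,0]],[1,[0,0,-25],[0,0,0]],[1,[0,0,-25],[0,0,0]],[1,[-15,20,-10],[0,0,0]],[1,[-15,20,0],[0,0,0]]]}}

```text
clock: 23.1
eef_pos: [0.4951, -0.0784, 0.1806]
orientation: [0.001, 0.015, 1.0, -0.0]
contact_force: [0.1, 0.8, 0.4]
gripper_width: 0.001
```

>>> {"fn": "step_arm", "kwargs": {"series": [[1,[-15,20,0],[0,0,0]],[1,[0,0,0],[0,0,0]],[1,[0,0,0],[0,0,0]],[1,[0,0,0],[0,0,0]],[1,[0,0,0],[0,0,0]],[1,[0,0,0],[0,0,0]],[1,[0,0,0],[0,0,0]],[1,[0,0,0],[0,0,0]]]}}

```text
clock: 24.1
eef_pos: [0.5099, -0.0591, 0.1782]
orientation: [-0.0, 0.014, 1.0, -0.0]
contact_force: [0.5, 0.2, 0.2]
gripper_width: -0.003
```

```bash
python3 ang.py w16; python3 - <<'E'
from h import *
f=arm.grab_frame("side"); cv2.imwrite("pics/side9.png",f["img"][:,:,::-1])
E
```

```text
24.1 j6 -1.707 [ 0.5099 -0.0591  0.1782] yaw 3.113 F [-0.51  0.18 -0.24] M [-0.021 -0.012 -0.026] -0.003
green 82 ang 3.445 mean 3.447 rho 0.0231
red 31 ang 3.694 mean 3.695 rho 0.0307
white 29 ang 3.442 mean 3.444 rho 0.0302
```

View pics/w16.png

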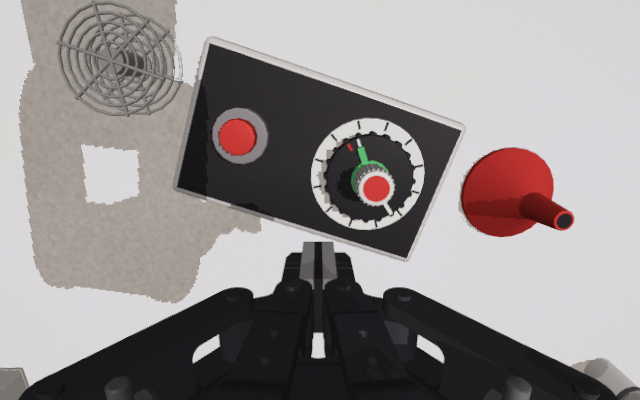

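View pics/side9.png

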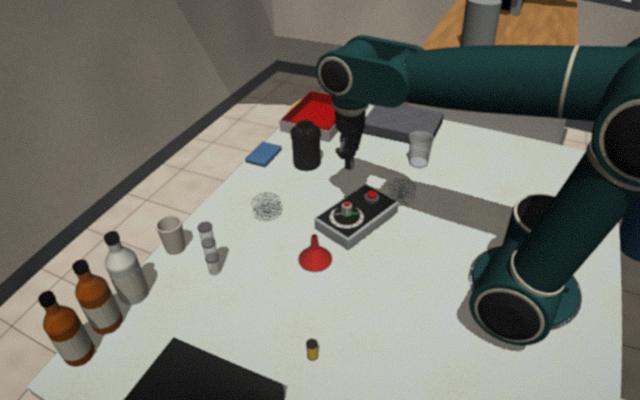

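The wrist view shows the pointer (360,150) at the white tick, with catch about 0.25, and the ring ticks where they were. The button (238,137) is out again. In the side view every bystander stands where it began, and the arm hangs clear. Handing in.

```bash
python3 -c "
from bench import arm
print(arm.sign_off())"
```

```text
the job is handed in; nothing more can be done
None
```

The timer job is done and handed in at about 24 s; sign-off gives no verdict, so these results are from my own checks.

- **Knob:** I gripped the inner knob and turned it clockwise in small steps, about 1.1 rad in all, watching the green pointer. It started moving after roughly 0.9 rad. I stopped at about 0.24 to 0.25 rad of its 0.25, right at the white tick.
- **Ring:** The red and white ticks on it stayed within about 0.007 rad of where they began (about 0.2 mm at the line's end).
- **Start button:** I pressed it with shut fingertips down to z = 60.8 mm, its bottom stop at about 17 to 22 N, then let go. The last picture shows it out again.
- **Everything else:** The bystanders look unmoved in the last side picture, by eye only. The force reading was near zero with the arm clear.

**What disagreed or did not go smoothly:**
- Closing on the knob first loaded the arm with about 15 N sideways and 14 N upwards. I relieved most of that before turning.
- The wrist torque reading was too noisy to show the stiff stretch, so I went by the pointer angle instead.
- The side camera put the button about 6 mm from the other two views. I used the other two, which matched the given 107 mm spacing.

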